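Clamp a cigar mould shut against a sleeved pin

TASK

On the cigar maker's bench, slip the wooden sleeve over the clamp's upright steel pin, right down onto the bed and let go, so that bare steel cannot dent the mould. Then pump the clamp's trigger (pull it back, let it return, pull again), moving the jaw with nothing but the trigger, until the jaw's sprung pad presses the mould against the sleeve with its spring pushed in about half-way, and never almost flat, which would crush the mould. The clamp has no lock, so finish while still gripping the trigger at that pressure; leave the cup, the jar and the blade alone.

Things in the scene. Friction and masses are not known exactly. Their poses are not given: they have to be found in the camera images.
- clamp: Bench clamp fixed to the table: wooden bed 150 mm (x) by 360 mm (y), 20 mm thick. Origin on the table near the bed's middle, z up, y the way the jaw advances. In its frame (mm): pin at (0, 130); steel body at (0, -90), 39 wide, 64 along y, top at z 112; the trigger's hinge axis runs along x through (0, -90, 100); the toothed bar lies along y at z 50, its tail reaching back to y -210 at most.
- pin_top (a point): Top centre of the plain steel pin that stands on the clamp's bed: 20 mm diameter, 55 mm tall from the bed's top, so this point is 75 mm over the table.
- sleeve_mid (a point): Centre (half-way up, on the axis) of the loose wooden sleeve: a tube of 46 mm outer and 25 mm inner diameter, 50 mm tall, 50 g, standing upright on the table. Seated on the pin this point is 45 mm over the table and the pin's top shows 5 mm above the sleeve.
- mould_mid (a point): Centre of the loose wooden cigar mould, a block of two halves stood on edge on the bed between jaw and pin: 120 mm (its x, across the clamp) by 50 mm (its y, along the jaw's travel) by 60 mm tall, about 0.32 kg. It starts 7 to 20 mm short of the seated sleeve; the pad slides it along the bed.
- jaw (a joint): Travel of jaw and toothed bar along the clamp's +y, in m: 0 fully back (the free pad's face then at clamp y 22 mm), at most 0.075; starts between 0 and 0.012. The bar has 4 N of friction and stays where it is driven, but slides back under a stronger push of the pad's spring when the trigger is let go.
- pad (a joint): How far the wooden pad (56 by 46 mm) at the front of the jaw is pushed in against its visible coil spring, in m: 0 free, 0.012 half-way, 0.024 flat; 1 N per mm. It reads up to about 0.004 while it only slides the mould along, and rises further once the mould bears on the sleeve. If the trigger is let go it falls back to about 0.004.
- pad_face (a point): Centre of the pad's front face, 50 mm over the table.
- trigger (a joint): Trigger lever, rad: 0 at rest (leaning 0.26 towards the jaw), growing as its grip is pulled away from the jaw (to the clamp's -y), at most 0.52; a light spring returns it. Each pull first takes up 0 to 8 mm of idle travel of the bar (ratchet teeth 8 mm apart), then drives the bar 0.43 mm per mm at the grip: 16 mm in a full pull. The grip takes 2 to 10 N. Two to five pulls are needed.
- trigger_grip (a point): Centre of the trigger's grip, a black crossbar, 18 mm diameter, 70 mm long along the clamp's x, at the lever's top, 78 mm from the hinge axis; at rest 175 mm over the table. It can be pinched from above with fingers before and behind it, and swings about the hinge axis, some 40 mm along the clamp's y; the bar may turn between the fingers.
- cup_mid (a point): Bystander: centre of a small open glass cup, 76 mm wide, 50 mm tall.
- jar_mid (a point): Bystander: centre of a closed amber jar with a wooden lid, 70 mm wide, 90 mm tall.
- blade_mid (a point): Bystander: centre of a flat oval steel tobacco blade, 170 by 66 mm, 4 mm thick, lying on a rolling board (220 by 200 mm, 30 mm thick).
Mind the look-alikes: they are no part of the job. What is shaped like the part that bears mould_mid but blue, turquoise or yellow is not meant.

How it is judged:
On the way, in this order (a step that is already met when the one before it is completed fails the run):
1. the sleeve stands on the bed over the pin, let go (horizontal distance between sleeve_mid and pin_top below 0.004 m and z of sleeve_mid in the frame of clamp below 0.048 m and angle between sleeve_mid's own z axis and vertical below 0.1 rad and contact force between the fingers and sleeve below 0.2 N), for 0.2 s.
2. the pad pushes the mould while the sleeve is on the pin (horizontal distance between sleeve_mid and pin_top below 0.004 m and z of sleeve_mid in the frame of clamp below 0.048 m and angle between sleeve_mid's own z axis and vertical below 0.1 rad and contact force between jaw and mould above 0.8 N), for 0.1 s.
At the end, for the whole second after the job is handed in: Sleeve on the bed over the pin (axis within 4 mm, bottom within 3 mm of the bed); the upright mould pressed on it (over 4 N), the pad pushed in 8 to 16.5 mm; all still; fingers on the trigger with over 1 N and off mould and sleeve (horizontal distance between sleeve_mid and pin_top below 0.004 m and z of sleeve_mid in the frame of clamp below 0.048 m and angle between each of sleeve_mid, mould_mid's own z axis and vertical below 0.1 rad and value of joint pad between 0.008 and 0.0165 m and contact force between mould and sleeve above 4 N and contact force between the fingers and trigger above 1 N and contact force between each of the arm, the fingers and mould below 0.3 N and contact force between the fingers and sleeve below 0.3 N and linear speed of each of mould, sleeve below 0.02 m/s); the arm keeps its last pose, push and grip.
It fails at once if the pad's spring is pushed in almost flat (over 20 mm), crushing the mould (value of joint pad above 0.02 m).
It fails at once if the robot pushes the jaw, its bar or its pad directly (contact force between any of the fingers, the arm and jaw above 2 N).
It fails at once if the cup, the jar or the blade is moved (over 20 mm) (distance of any of cup_mid, jar_mid, blade_mid from where it was at the start of the episode above 0.02 m).
It also fails if it takes over 67 s, if anything falls off the work surface, if the arm or the gripper's body presses on something with over 40 N, if the wrist force passes 120 N, or if a joint passes its speed limit or range.

ROBOT

A 6-joint arm with a two-finger parallel gripper is mounted at the origin on the work surface. World frame = base frame: x ahead of the robot, y to its left, z up, the work surface at z = 0. Lengths are in m, angles in rad, forces in N, time in s.
With the tool pointing down it reaches from about 0.275 to 0.825 m from the base axis. Payload 5.2 kg.
Tool frame: the origin (TCP) lies on the mounting face of the last link; the fingertips stand 186 mm ahead of it and the grasp point (between the pads) lies 167 mm ahead of it; z points along the fingers, y is the line along which they close (so a half turn about z gives the same grasp; the last joint's range is limited). The gripper opens to 93 mm and grips with 3 to 60 N. Pads are 15 mm wide; open, the fingers measure 128 mm over their backs; the gripper's body (75 mm by 188 mm) begins 65 mm behind the grasp point.
Start: joints at [1.017, 0.259, 1.535, -0, 1.348, -0.203], TCP at [0.189, 0.517, 0.405] pointing down, gripper open.
Joint ranges: [-3.14, 3.14], [-0.91, 2.08], [0.19, 2.58], [-1.22, 4.36], [0.22, 2.71], [-3.12, 3.12]. Speed limits (rad/s): [2.57, 2.57, 3.14, 3.14, 3.14, 3.14].

INTERFACE

Orientations are given as a unit quaternion [w, x, y, z].
In Python, from station import sensors, optics, bot gives the robot as it stands.
- The arm moves only by the tool carry_out, never from a script. Its argument "steps" is a list of rows, each a list of 3 entries, a list of its own where there are three numbers: the opening, from 0 (shut) to 1 (fully open), then the shift along the world's x, y, z in mm, then the turn, a rotation vector about the world's x, y, z in rad. A call has 1 to 20 rows; each row is the pose to reach, as a shift and turn from the pose commanded when the call began; what a row does not reach only later rows make up. A row lasts 1/8 s, in which the tool goes at most 62.5 mm and 10.7 degrees, less where a joint would pass 70% of its speed; a pose out of reach is approached as far as the arm can. A call with a gripper value outside its range is refused whole. The fingers move at their own pace and stop on an object; "squeeze" is the grip in N (left out, the last holds). Time passes only in rows, so rows that repeat a pose let the fingers close. It gives the time, the measured TCP pose, the force, the opening and the grip force at its end, in the units of the state.
- sensors.read_state(): the state, without advancing time (a new reading comes with each control period).
- optics.grab_frame(name): name is "side" or "top" or "wrist"; returns a dict with "img" (400x640x3 uint8, red, green, blue), "depth" (400x640 float32, m along the optical axis (not along the pixel's ray), 0 where there is no reading), "fx", "fy", "cx", "cy" (pixels), "T" (4x4, takes a point from camera to world coordinates). Camera axes: x right, y down, z forward; pixel columns grow to the right and rows downward; lengths in m; the calibration is good to about 2 mm. The wrist camera is an equidistant fisheye: a pixel r from the principal point sees the ray r / f radians off the axis. A picture is of the moment at which its call begins.
- bot.finish_job(): hands the job in; it is judged then, once.
The state is a dict: "time_s": time; "q": joint angles; "qd": joint speeds; "joint_torque": joint torques, N m; "position": TCP position; "orientation": TCP orientation; "force": force on the tool from outside, world axes, zero at the start; "moment": the same for the moment, N m; "width": opening from 0.0 (shut) to 1.0 (fully open); "grip_force": force on a finger pad.
Only numpy, scipy, OpenCV 4.12 (cv2) and the standard library are available. Lean on these libraries where they do the work, as an engineer would, in place of code of your own. Each camera call takes 0.05 s, during which the arm holds its last target. There are 200 camera calls.

## Working session

There is one attempt and no reset: what is moved stays moved. The work goes in short steps, Python scripts to look and compute and a tool call to move; the robot and the scene stay as the last step left them, time stands still between calls to the robot, and variables do not carry over. Pictures are saved under pics/ and viewed, at most 10 in all, crops included, and the job is handed in when it is done.

Besides the shell and the picture viewer there is one more tool, called after "Request:" by a JSON object that holds its "fn" and its "kwargs". carry_out: Moves the arm, as the interface text tells. Its arguments: {"type":"object","properties":{"steps":{"type":"array"},"squeeze":{"type":"number"}},"required":["steps"]}

```bash
mkdir -p pics; cat > h.py <<'E'
import numpy as np, cv2
from station import sensors, optics, bot
def grab(n,save=None):
    f=optics.grab_frame(n)
    if save: cv2.imwrite('pics/'+save+'.png',f['img'][:,:,::-1])
    return f
def cloud(f,wrist=False):
    v,u=np.mgrid[0:400,0:640].astype(float); d=f['depth']
    x=(u-f['cx'])/f['fx'];y=(v-f['cy'])/f['fy']
    if wrist:
        r=np.hypot(x,y)+1e-9; s=np.tan(np.minimum(r,1.5))/r; x=x*s;y=y*s
    P=np.stack([x*d,y*d,d],-1)@f['T'][:3,:3].T+f['T'][:3,3]
    P[d<=0]=np.nan
    return P
E
python3 - <<'E'
from h import *
a=grab('top','top0');b=grab('side','side0')
print(a['T'],b['T'],a['fx'],a['cx'],a['cy'])
im=np.vstack([a['img'],b['img']]);
np.savez('f0.npz',ti=a['img'],tp=cloud(a),si=b['img'],sp=cloud(b))
print(sensors.read_state())
E
```

```text
[[ 0.01153228 -0.99799943  0.06216222  0.52443812]
 [-0.99992863 -0.01131592  0.00383153  0.0398817 ]
 [-0.00312044 -0.06220197 -0.9980587   1.5299819 ]
 [ 0.          0.          0.          1.        ]] [[ 0.78782655 -0.36378034  0.49698409 -0.00210185]
 [-0.6158871  -0.46993652  0.6323312  -0.71213714]
 [ 0.00352131 -0.8042534  -0.59427609  0.83713052]
 [ 0.          0.          0.          1.        ]] 449.90495803977734 314.4528728281502 201.11976128265923
{'time_s': 0.1, 'q': array([ 1.01718673e+00,  2.59271471e-01,  1.53594687e+00, -4.05297365e-06,
        1.34802989e+00, -2.02801692e-01]), 'qd': array([-0.00081964, -0.00306974, -0.00283173, -0.00072205,  0.00261561,
        0.00135771]), 'joint_torque': array([ 1.32490975e-03, -4.38211906e+01, -2.84647822e+01,  7.21051265e-02,
        3.61064204e-02, -5.52738527e-05]), 'position': array([0.18888914, 0.51634571, 0.40401062]), 'orientation': array([-3.03827481e-04,  1.74505405e-01,  9.84655868e-01, -7.70017410e-04]), 'force': array([-0.14601083,  0.17333735,  0.22490956]), 'moment': array([-0.04478713, -0.07055226,  0.03256758]), 'grip_force': 0.0, 'width': 1.0003819620575651}
```

View pics/top0.png

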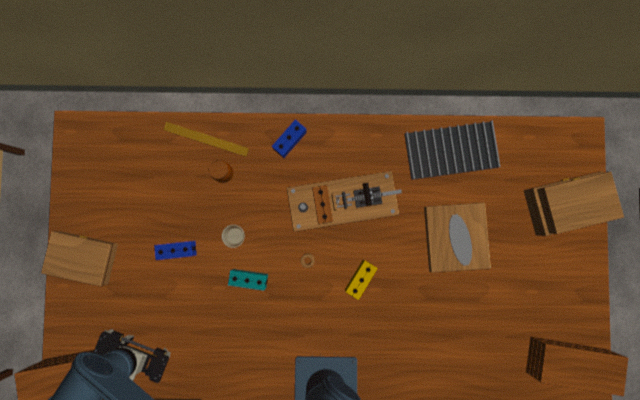

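View pics/side0.png

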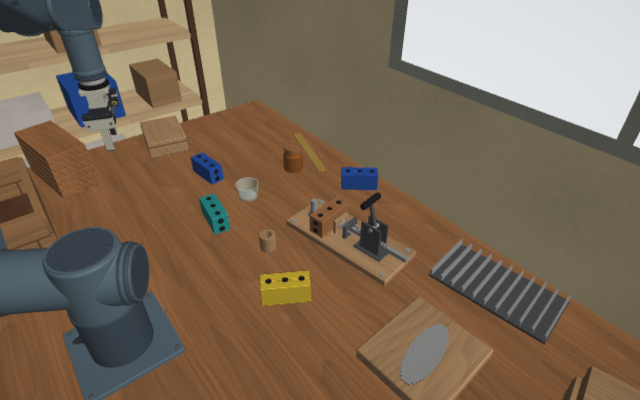

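Top view: the sleeve is the wooden ring at (308,260), the pin at (303,207), the brown mould at (322,204) and the black trigger crossbar at (367,193). Mould candidates are brown (322,204), blue (290,138), blue (175,250), turquoise (248,280) and yellow (362,280). The brown one fits, since it stands on the clamp bed. I'll measure and confirm it in an enlarged crop.

```bash
python3 - <<'E'
from h import *
z=np.load('f0.npz');P=z['tp'];I=z['ti'];S=z['sp']
c=cv2.resize(I[165:275,275:410],None,fx=5,fy=5,interpolation=cv2.INTER_CUBIC)
cv2.imwrite('pics/crop.png',np.clip(c[:,:,::-1]*1.8,0,255))
def reg(u0,u1,v0,v1,lo,hi,n):
    for nm,Q in(('top',P),):
        q=Q[v0:v1,u0:u1].reshape(-1,3);q=q[(q[:,2]>lo)&(q[:,2]<hi)]
        if len(q): print(n,len(q),q.mean(0).round(4),np.ptp(q,axis=0).round(3), ((q.max(0)+q.min(0))/2).round(4)); 
    return q
reg(298,320,250,272,.035,.065,'sleeve')
reg(295,312,198,216,.06,.09,'pin')
m=reg(310,335,180,225,.07,.09,'mould')
r=cv2.minAreaRect((m[:,:2]*1000).astype(np.float32));print(r)
g=reg(352,385,175,212,.155,.2,'grip')
print(cv2.minAreaRect((g[:,:2]*1000).astype(np.float32)))
b=reg(280,405,165,235,.012,.03,'bed');print(cv2.minAreaRect((b[:,:2]*1000).astype(np.float32)))
# same with side view heights by world region
for n,c,lo,hi in(('sleeve',P[260,308],.04,.06),):
    k=np.linalg.norm(S[...,:2]-[.385,.05],axis=-1)<.06
    q=S[k&(S[...,2]>lo)&(S[...,2]<hi)];print('side',n,len(q),((q.max(0)+q.min(0))/2).round(4),np.ptp(q,axis=0).round(3)) if len(q) else 0
E
```

```text
sleeve 110 [0.4211 0.0669 0.05  ] [0.042 0.043 0.024] [0.4217 0.0661 0.0477]
pin 30 [0.5967 0.0844 0.0753] [0.016 0.016 0.016] [0.5971 0.084  0.0779]
mould 587 [0.6049 0.0191 0.0802] [0.123 0.072 0.019] [0.6056 0.0178 0.0795]
((606.36279296875, 10.882015228271484), (120.52852630615234, 67.89547729492188), 10.086982727050781)
grip 140 [ 0.6301 -0.1115  0.1826] [0.069 0.027 0.024] [ 0.6302 -0.1121  0.1783]
((630.5712890625, -111.7237548828125), (69.31627655029297, 18.838294982910156), 11.285883903503418)
bed 3456 [ 0.6185 -0.0485  0.0209] [0.203 0.374 0.018] [ 0.6189 -0.0485  0.021 ]
((619.76171875, -48.04194641113281), (150.10565185546875, 359.1794738769531), 9.74614429473877)
side sleeve 165 [0.4213 0.0652 0.0475] [0.045 0.047 0.015][ WARN:0@0.211] global loadsave.cpp:1063 imwrite_ Unsupported depth image for selected encoder is fallbacked to CV_8U.
```

View pics/crop.png

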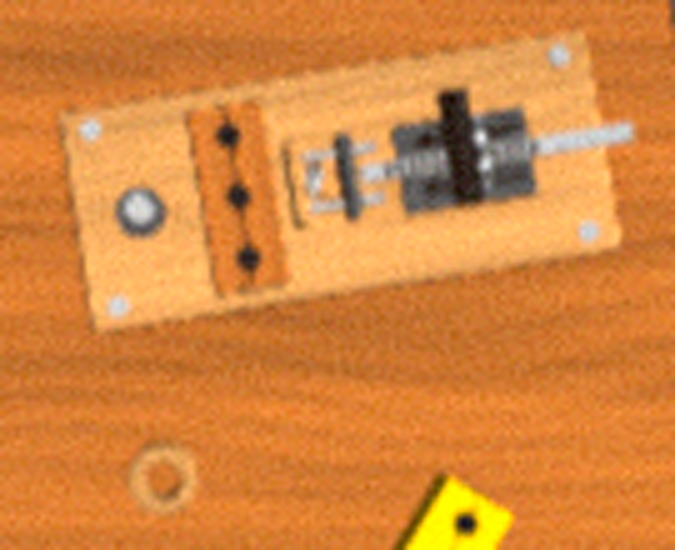

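The crop shows the brown mould standing on the bed, with the pin at its left, the pad and spring in the middle and the black crossbar over the steel body. The loose ring at lower left is the sleeve. The heights match the sizes given, and the clamp is turned about 10°. I'll move above the sleeve with the fingers closing along the clamp's x.

Request:
{"fn": "carry_out", "kwargs": {"squeeze": 15, "steps": [[1,[232,-451,-45],[0,0,-1.045]],[1,[232,-451,-45],[0,0,-1.045]],[1,[232,-451,-45],[0,0,-1.045]],[1,[232,-451,-45],[0,0,-1.045]],[1,[232,-451,-45],[0,0,-1.045]],[1,[232,-451,-45],[0,0,-1.045]],[1,[232,-451,-45],[0,0,-1.045]],[1,[232,-451,-45],[0,0,-1.045]],[1,[232,-451,-45],[0,0,-1.045]],[1,[232,-451,-45],[0,0,-1.045]],[1,[232,-451,-45],[0,0,-1.045]],[1,[232,-451,-45],[0,0,-1.045]]]}}

```text
time_s: 1.6
position: [0.4204, 0.0669, 0.3599]
orientation: [-0.0, 0.642, 0.767, 0.0]
force: [0.5, -0.3, -0.4]
width: 1.001
grip_force: 0.0
```

```bash
python3 - <<'E'
from h import *
f=grab('wrist','w1');P=cloud(f,True);np.savez('w1.npz',P=P,I=f['img']);s=sensors.read_state();print(s['position'],s['orientation'],s['q'],f['fx'],f['cx'],f['cy'],f['T'])
k=(np.linalg.norm(P[...,:2]-[.4215,.066],axis=-1)<.045)
q=P[k&(P[...,2]>.043)&(P[...,2]<.06)];print(len(q),((q.max(0)+q.min(0))/2),np.ptp(q,axis=0))
E
```

```text
[0.42045131 0.06680958 0.35990657] [2.29246332e-05 6.41642279e-01 7.67004025e-01 1.04706414e-04] [-1.05775687e-01  7.10729488e-02  1.88027717e+00  1.59809712e-04
  1.19008780e+00 -2.83356345e-01] 309.70691628693146 317.0031108031563 198.84962915742344 [[ 9.84306094e-01  1.71200382e-01  4.28011963e-02  4.07421898e-01]
 [ 1.76469353e-01 -9.54524143e-01 -2.40296124e-01  1.33199396e-01]
 [-2.84012939e-04  2.44078039e-01 -9.69755552e-01  3.40459633e-01]
 [ 0.00000000e+00  0.00000000e+00  0.00000000e+00  1.00000000e+00]]
1263 [0.42039997 0.06583217 0.04795272] [0.046122   0.04610304 0.00985529]
```

View pics/w1.png

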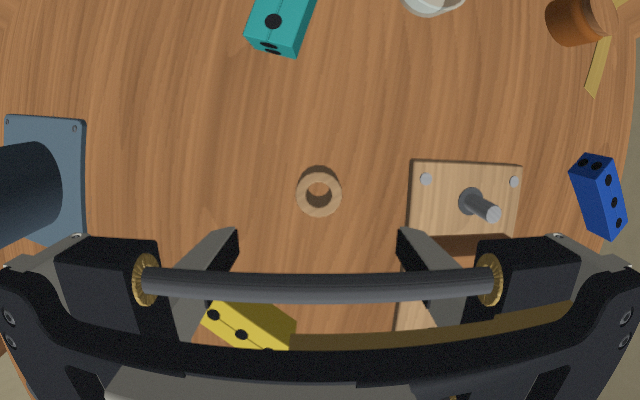

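The wrist view shows the ring at (319,193), between the fingers and clear of everything. The pin is at (478,205). Sleeve at (0.4204, 0.0658), 46 mm wide as it should be. Going down to grip it.

Request:
{"fn": "carry_out", "kwargs": {"steps": [[1,[0,-1,-60],[0,0,0]],[1,[0,-1,-110],[0,0,0]],[1,[0,-1,-145],[0,0,0]],[1,[0,-1,-162],[0,0,0]],[1,[0,-1,-162],[0,0,0]],[0.3,[0,-1,-162],[0,0,0]],[0.3,[0,-1,-162],[0,0,0]],[0.3,[0,-1,-162],[0,0,0]],[0.3,[0,-1,-162],[0,0,0]],[0.3,[0,-1,-162],[0,0,0]],[0.3,[0,-1,-162],[0,0,0]],[0.3,[0,-1,-162],[0,0,0]]]}}

```text
time_s: 3.15
position: [0.4211, 0.0645, 0.1979]
orientation: [0.0, 0.643, 0.766, 0.0]
force: [0.3, -0.9, 3.8]
width: 0.485
grip_force: 15.0
```

```bash
python3 - <<'E'
from h import *
P=np.load('w1.npz')['P']
k=(np.linalg.norm(P[...,:2]-[.597,.084],axis=-1)<.03)
q=P[k&(P[...,2]>.071)&(P[...,2]<.08)];print(len(q),((q.max(0)+q.min(0))/2),q.mean(0),np.ptp(q,axis=0))
q=P[k&(P[...,2]>.04)&(P[...,2]<.07)];print(len(q),((q.max(0)+q.min(0))/2),q.mean(0),np.ptp(q,axis=0))
s=sensors.read_state();print(s['position'],s['width'],s['grip_force'])
E
```

```text
258 [0.59694586 0.08352928 0.07407151] [0.59550195 0.083741   0.07502686] [0.01993994 0.01858945 0.00592709]
277 [0.59262179 0.08368564 0.05505993] [0.58965847 0.08522847 0.05503423] [0.01289057 0.01973933 0.02988012]
[0.42109388 0.06447366 0.19790339] 0.4846962285136857 15.000243899412453
```

Request:
{"fn": "carry_out", "kwargs": {"steps": [[0.3,[0,0,50],[0,0,0]],[0.3,[0,0,95],[0,0,0]],[0.3,[50,5,95],[0,0,0]],[0.3,[100,10,95],[0,0,0]],[0.3,[145,15,95],[0,0,0]],[0.3,[170,18,95],[0,0,0]],[0.3,[176,18,95],[0,0,0]],[0.3,[176,18,95],[0,0,0]],[0.3,[176,18,95],[0,0,0]]]}}

```text
time_s: 4.28
position: [0.5959, 0.0825, 0.2926]
orientation: [-0.0, 0.643, 0.766, -0.0]
force: [1.1, 0.5, -1.7]
width: 0.488
grip_force: 15.0
```

```bash
python3 - <<'E'
from h import *
f=grab('wrist','w2');P=cloud(f,True)
s=sensors.read_state();print(s['position'],s['orientation'],s['width'],s['grip_force'])
c=s['position'][:2]
k=(np.linalg.norm(P[...,:2]-c,axis=-1)<.035)
for lo,hi in((.143,.155),(.1,.14),(.068,.08),(.03,.068)):
    q=P[k&(P[...,2]>lo)&(P[...,2]<hi)]
    if len(q):print(lo,len(q),((q.max(0)+q.min(0))/2).round(4),q.mean(0).round(4),np.ptp(q,axis=0).round(4))
b=grab('side');S=cloud(b)
k=(np.linalg.norm(S[...,:2]-c,axis=-1)<.035)
for lo,hi in((.135,.155),(.09,.14),(.068,.08),(.03,.068)):
    q=S[k&(S[...,2]>lo)&(S[...,2]<hi)]
    if len(q):print('s',lo,len(q),((q.max(0)+q.min(0))/2).round(4),q.mean(0).round(4),np.ptp(q,axis=0).round(4))
c=np.hstack([cv2.resize(f['img'][100:300,220:420],(400,400)),cv2.resize(b['img'][120:270,240:390],(400,400))])
cv2.imwrite('pics/w2c.png',c[:,:,::-1])
E
```

```text
[0.59597678 0.08249294 0.2928118 ] [-3.18836569e-04  6.42617005e-01  7.66187449e-01 -2.75396538e-04] 0.48885841775030986 14.999784626998007
0.143 3621 [0.5943 0.0835 0.149 ] [0.5935 0.0924 0.1458] [0.0663 0.0461 0.012 ]
0.1 3600 [0.5945 0.0883 0.12  ] [0.5939 0.0914 0.1222] [0.0666 0.0369 0.0399]
0.03 49 [0.5967 0.0915 0.0354] [0.5966 0.0923 0.0349] [0.0137 0.0041 0.0107]
s 0.135 146 [0.5961 0.081  0.1451] [0.5996 0.0765 0.1438] [0.0667 0.0419 0.0196]
s 0.09 207 [0.596  0.0787 0.1179] [0.5924 0.0699 0.1211] [0.0685 0.0404 0.0442]
s 0.068 29 [0.5977 0.082  0.0744] [0.5966 0.0799 0.0744] [0.0189 0.0177 0.0111]
s 0.03 49 [0.5966 0.0811 0.049 ] [0.5942 0.0779 0.0534] [0.0153 0.0165 0.0361]
```

View pics/w2c.png

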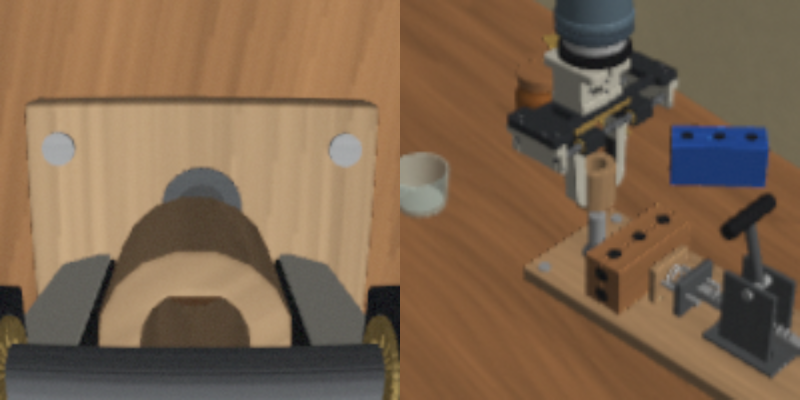

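The left crop shows the sleeve held upright, with the pin straight ahead and below it, centred. The right crop shows the sleeve above the pin. In x the pin lies about 1.5 mm further out. Descending carefully to see whether it enters.

Request:
{"fn": "carry_out", "kwargs": {"steps": [[0.3,[1.5,0.5,-10],[0,0,0]],[0.3,[1.5,0.5,-17],[0,0,0]],[0.3,[1.5,0.5,-20],[0,0,0]],[0.3,[1.5,0.5,-24],[0,0,0]],[0.3,[1.5,0.5,-27],[0,0,0]],[0.3,[1.5,0.5,-27],[0,0,0]]]}}

```text
time_s: 5.12
position: [0.5984, 0.083, 0.2655]
orientation: [-0.0, 0.643, 0.766, -0.0]
force: [0.4, -0.1, -1.2]
width: 0.489
grip_force: 15.0
```

No contact force, so the sleeve is over the pin. Going on down.

Request:
{"fn": "carry_out", "kwargs": {"steps": [[0.3,[0,0,-10],[0,0,0]],[0.3,[0,0,-20],[0,0,0]],[0.3,[0,0,-30],[0,0,0]],[0.3,[0,0,-40],[0,0,0]],[0.3,[0,0,-46],[0,0,0]],[0.3,[0,0,-47],[0,0,0]]]}}

```text
time_s: 5.88
position: [0.5984, 0.083, 0.2182]
orientation: [-0.0, 0.643, 0.766, -0.0]
force: [-0.4, 0.6, -1.2]
width: 0.485
grip_force: 15.0
```

Request:
{"fn": "carry_out", "kwargs": {"steps": [[0.65,[0,0,0],[0,0,0]],[0.8,[0,0,0],[0,0,0]],[0.9,[0,0,0],[0,0,0]],[0.9,[0,0,10],[0,0,0]],[0.9,[0,0,50],[0,0,0]],[0.9,[0,0,100],[0,0,0]],[0.9,[0,0,160],[0,0,0]],[0.9,[0,0,160],[0,0,0]]]}}

```text
time_s: 6.88
position: [0.5996, 0.0831, 0.3857]
orientation: [0.005, 0.643, 0.766, 0.004]
force: [0.4, 0.2, 0.1]
width: 0.9
grip_force: 0.0
```

```bash
python3 - <<'E'
from h import *
b=grab('side');S=cloud(b);f=grab('wrist');P=cloud(f,True)
s=sensors.read_state();print(s['position'],s['q'])
for n,Q in(('w',P),('s',S)):
  k=(np.linalg.norm(Q[...,:2]-[.597,.084],axis=-1)<.026)
  for lo,hi in((.065,.072),(.0725,.08)):
    q=Q[k&(Q[...,2]>lo)&(Q[...,2]<hi)]
    if len(q):print(n,lo,len(q),((q.max(0)+q.min(0))/2).round(4),np.median(q,axis=0).round(4),np.ptp(q,axis=0).round(4))
  k=(np.linalg.norm(Q[...,:2]-[.6305,-.1117],axis=-1)<.06)&(Q[...,2]>.165)&(Q[...,2]<.195)
  q=Q[k]
  if len(q): print(n,'grip',len(q),q.mean(0).round(4),cv2.minAreaRect((q[:,:2]*1000).astype(np.float32)))
c=np.hstack([cv2.resize(f['img'],(640,400)),cv2.resize(b['img'][150:300,280:430],(400,400))])
cv2.imwrite('pics/w3.png',cv2.resize(c,(800,308))[:,:,::-1])
E
```

```text
[0.59829296 0.08305359 0.37991587] [-4.65365123e-02  3.71011055e-01  1.43817219e+00 -2.22673806e-05
  1.33024949e+00 -2.21563276e-01]
w 0.065 1209 [0.5969 0.084  0.0685] [0.5968 0.0856 0.0704] [0.0453 0.0451 0.0069]
w 0.0725 340 [0.599  0.079  0.0749] [0.5971 0.0838 0.0754] [0.0235 0.0287 0.0046]
s 0.065 92 [0.5976 0.0825 0.0685] [0.5928 0.0773 0.0698] [0.0456 0.0441 0.0069]
s 0.0725 34 [0.5959 0.0833 0.0761] [0.5994 0.0836 0.0741] [0.0339 0.0378 0.007 ]
s grip 169 [ 0.6281 -0.1179  0.1802] ((631.3589477539062, -114.30662536621094), (70.24129486083984, 19.182605743408203), 9.965445518493652)
```

View pics/w3.png

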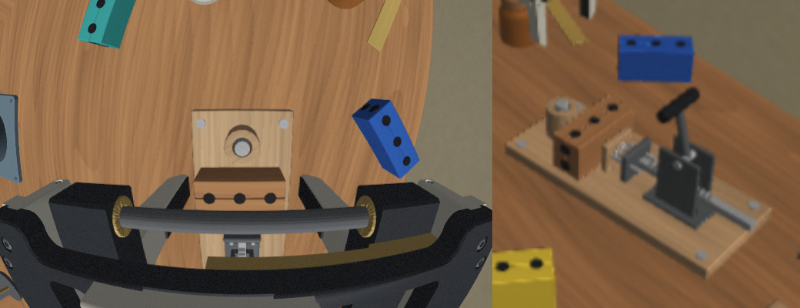

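Both parts of the picture show the sleeve seated around the pin; the top is at 70 mm and the pin shows 5 mm above. The black crossbar sits over the clamp body. Now above the trigger, turning 90° so the fingers close along the clamp's y.

Request:
{"fn": "carry_out", "kwargs": {"squeeze": 20, "steps": [[1,[10,-60,22],[0,0,-0.18]],[1,[20,-120,22],[0,0,-0.36]],[1,[28,-170,22],[0,0,-0.54]],[1,[33,-196,22],[0,0,-0.72]],[1,[33,-196,22],[0,0,-0.9]],[1,[33,-196,22],[0,0,-1.08]],[1,[33,-196,22],[0,0,-1.26]],[1,[33,-196,22],[0,0,-1.44]],[1,[33,-196,22],[0,0,-1.57]],[1,[33,-196,22],[0,0,-1.57]],[1,[33,-196,22],[0,0,-1.57]]]}}

```text
time_s: 8.35
position: [0.6313, -0.1129, 0.3995]
orientation: [-0.0, 0.996, 0.089, -0.001]
force: [-0.5, -0.4, -0.0]
width: 0.999
grip_force: 0.0
```

```bash
cat > m.py <<'E'
from h import *
ux=np.array([np.cos(.1735),np.sin(.1735)]);uy=np.array([-ux[1],ux[0]])
O=np.array([.597,.0837])-.13*uy
def toc(Q):
    d=Q[...,:2]-O; return np.stack([d@ux,d@uy,Q[...,2]],-1)*1000
E
python3 - <<'E'
from m import *
f=grab('wrist','w4');C=toc(cloud(f,True));print('w',f['T'][:3,3])
s=sensors.read_state();print(s['position'],s['orientation'],s['q'],s['force'])
print(O,toc(s['position']))
for n in('w','side','top'):
    if n!='w': C=toc(cloud(grab(n)))
    k=(abs(C[...,0])<45)&(abs(C[...,1]+70)<30)&(C[...,2]>165)&(C[...,2]<190)
    q=C[k]
    if len(q):print(n,len(q),((q.max(0)+q.min(0))/2).round(1),np.ptp(q,axis=0).round(1))
    k=(abs(C[...,0])<62)&(C[...,1]<120)&(C[...,1]>10)&(C[...,2]>76)&(C[...,2]<84)
    q=C[k]
    if len(q):print(n,'mould y',np.percentile(q[:,1],[1,99]))
    k=(abs(C[...,0])<20)&(C[...,1]<60)&(C[...,1]>0)&(C[...,2]>66)&(C[...,2]<76)
    q=C[k]
    if len(q):print(n,'pad y',np.percentile(q[:,1],[1,20,50,80,99]))
E
```

```text
w [ 0.69663747 -0.10107162  0.37995571]
[ 0.63138077 -0.11295072  0.39985752] [-3.44479082e-04  9.96048823e-01  8.88035987e-02 -7.37835968e-04] [-3.50637747e-01  4.26887149e-01  1.30450169e+00 -4.54922721e-06
  1.41183238e+00  1.04231778e+00] [ 0.09778889 -0.36598757  1.11929813]
[ 0.61944201 -0.04434826] [-8.33831712e-02 -6.96335001e+01  3.99857519e+02]
w 2535 [-1.000e-01 -7.050e+01  1.776e+02] [70.2 17.8 18. ]
w mould y [39.73276548 88.11080961]
w pad y [19.32828931 20.8402684  24.99022206 39.4366919  40.25623224]
side 168 [ -0.3 -71.7 176. ] [71.2 18.1 21.2]
side mould y [39.16711956 87.86813973]
side pad y [17.81021224 20.68524386 25.83956959 39.88521784 41.99415145]
top 16 [-31.7 -68.9 179.1] [ 7.6 16.7 17.3]
top mould y [27.21964116 90.50302893]
top pad y [21.94697039 24.15551849 27.73292742 30.2806836  57.33399595]
```

Everything agrees: the grip is at clamp (0, -70.5, 176), where it should be. The mould spans y 39.5 to 88 and the sleeve face is at 107, so the gap is about 19 mm. Descending and pinching the grip.

Request:
{"fn": "carry_out", "kwargs": {"steps": [[1,[0,0,-25],[0,0,0]],[1,[0,0,-45],[0,0,0]],[1,[0,-1,-55],[0,0,0]],[0.1,[0,-1,-55],[0,0,0]],[0.1,[0,-1,-55],[0,0,0]],[0.1,[0,-1,-55],[0,0,0]],[0.1,[0,-1,-55],[0,0,0]],[0.1,[0,-1,-55],[0,0,0]],[0.1,[0,-1,-55],[0,0,0]],[0.1,[0,-1,-55],[0,0,0]],[0.1,[0,-1,-55],[0,0,0]]]}}

```text
time_s: 9.88
position: [0.6315, -0.1142, 0.3457]
orientation: [0.0, 0.996, 0.088, 0.0]
force: [-0.1, -1.2, 2.0]
width: 0.19
grip_force: 19.3
```

```bash
python3 - <<'E'
from m import *
f=grab('wrist');b=grab('side')
s=sensors.read_state();print(toc(s['position']),s['force'])
c=np.vstack([f['img'][:,120:520],cv2.resize(b['img'][195:295,300:430],(400,308))])[:,:]
o=np.hstack([f['img'][:,60:460],cv2.resize(b['img'][190:300,310:420],(400,400))])
cv2.imwrite('pics/w5.png',o[:,:,::-1])
E
```

```text
[-1.70982152e-01 -7.10496346e+01  3.45827228e+02] [ 1.07284929 -1.33925874 -0.32810435]
```

View pics/w5.png

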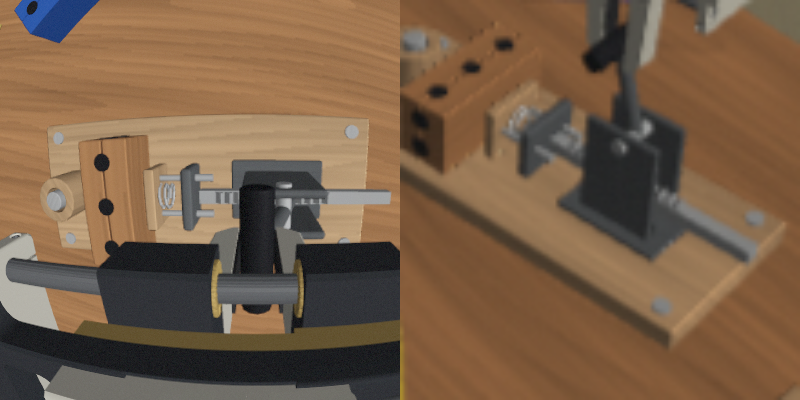

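The left crop (wrist view) shows the fingers pinching the black crossbar at (257,245). The pad is at (152,197), the spring plate at (190,197), the bar's tail end at (388,198) and the mould at (110,195), so I can measure the plate and tail from here. First pull and return.

Request:
{"fn": "carry_out", "kwargs": {"steps": [[0.1,[1,-6,1.3],[0,0,0]],[0.1,[2,-12,2],[0,0,0]],[0.1,[3,-18,2.3],[0,0,0]],[0.1,[4,-23.5,2.2],[0,0,0]],[0.1,[5,-29.5,1.5],[0,0,0]],[0.1,[6,-34,0.8],[0,0,0]],[0.1,[6.5,-37.5,0],[0,0,0]],[0.1,[6.5,-37.5,0],[0,0,0]],[0.1,[6.5,-37.5,0],[0,0,0]]]}}

```text
time_s: 11.1
position: [0.6376, -0.1505, 0.3465]
orientation: [-0.002, 0.996, 0.088, -0.0]
force: [-2.5, 5.9, 6.5]
width: 0.19
grip_force: 20.5
```

```bash
cat > meas.py <<'E'
from m import *
def meas(save=None):
    f=grab('wrist',save);C=toc(cloud(f,True));g=f['img'].astype(int)
    s=sensors.read_state();F=s['force'];print('t',s['time_s'],'tcp',toc(s['position']).round(1),'Fy',(F[:2]@uy).round(2),'Fz',F[2].round(2),'w',s['width'].round(3),'gf',s['grip_force'].round(1))
    x,y,z=C[...,0],C[...,1],C[...,2]
    sat=g.max(-1)-g.min(-1)
    gy=sat<25; br=sat>40
    def p(n,k,ps=(2,50,98)):
        q=y[k]; print(n,k.sum(),np.percentile(q,ps).round(1) if k.sum() else '')
    p('tail',gy&(abs(x)<8)&(z>42)&(z<60)&(y<-130))
    p('plate',gy&(abs(x)<30)&(z>55)&(z<85)&(y>-45)&(y<75))
    p('padtop',br&(abs(x)<27)&(z>66)&(z<76)&(y>5)&(y<90))
    p('mouldtop',br&(abs(x)<60)&(z>77)&(z<84)&(y>10)&(y<125))
    return f,C
if __name__=='__main__': meas()
E
python3 meas.py
```

```text
Traceback (most recent call last):
  File "meas.py", line 15, in <module>
    if __name__=='__main__': meas()
                             ~~~~^^
  File "meas.py", line 4, in meas
    s=sensors.read_state();F=s['force'];print('t',s['time_s'],'tcp',toc(s['position']).round(1),'Fy',(F[:2]@uy).round(2),'Fz',F[2].round(2),'w',s['width'].round(3),'gf',s['grip_force'].round(1))
                                                                                                                                                ^^^^^^^^^^^^^^^^
AttributeError: 'float' object has no attribute 'round'
```

```bash
sed -i "s/s\['width'\].round(3)/round(s['width'],3)/;s/s\['grip_force'\].round(1)/round(s['grip_force'],1)/" meas.py; python3 meas.py
```

```text
t 11.2 tcp [  -0.4 -107.6  346.4] Fy 6.81 Fz 5.47 w 0.189 gf 20.5
tail 923 [-186.8 -158.3 -131. ]
plate 1648 [-42.2  -3.3  67.8]
padtop 811 [28.8 34.4 40.7]
mouldtop 4519 [39.9 59.8 87.1]
```

Request:
{"fn": "carry_out", "kwargs": {"steps": [[0.1,[-1,6,1.3],[0,0,0]],[0.1,[-2,12,2],[0,0,0]],[0.1,[-3,18,2.3],[0,0,0]],[0.1,[-4,23.5,2.2],[0,0,0]],[0.1,[-5,29.5,1.5],[0,0,0]],[0.1,[-6,34,0.8],[0,0,0]],[0.1,[-6.5,37.5,0],[0,0,0]],[0.1,[-6.5,37.5,0],[0,0,0]]]}}

```text
time_s: 12.2
position: [0.6319, -0.1139, 0.3462]
orientation: [0.0, 0.996, 0.088, 0.001]
force: [3.7, -2.4, 2.5]
width: 0.189
grip_force: 21.3
```

```bash
python3 meas.py
```

```text
t 12.25 tcp [ 2.000e-01 -7.070e+01  3.462e+02] Fy -2.77 Fz 5.09 w 0.19 gf 21.3
tail 816 [-186.1 -159.5 -132.6]
plate 1709 [-42.2  -2.4  68.5]
padtop 859 [10.3 34.5 40.6]
mouldtop 4724 [40.1 63.6 87.5]
```

Request:
{"fn": "carry_out", "kwargs": {"steps": [[0.1,[1,-6,1.3],[0,0,0]],[0.1,[2,-12,2],[0,0,0]],[0.1,[3,-18,2.3],[0,0,0]],[0.1,[4,-23.5,2.2],[0,0,0]],[0.1,[5,-29.5,1.5],[0,0,0]],[0.1,[6,-34,0.8],[0,0,0]],[0.1,[6.5,-37.5,0],[0,0,0]],[0.1,[6.5,-37.5,0],[0,0,0]]]}}

```text
time_s: 13.25
position: [0.6374, -0.1494, 0.3452]
orientation: [-0.004, 0.996, 0.088, -0.001]
force: [0.9, 6.4, 5.6]
width: 0.187
grip_force: 20.3
```

```bash
sed -i "s/^    p('plate.*/    p('plate',gy\&(abs(x)>9)\&(abs(x)<26)\&(z>60)\&(z<85)\&(y>-30)\&(y<30));k=gy\&(abs(x)<26)\&(z>60)\&(z<85)\&(y>-35)\&(y<45);print(np.histogram(y[k],np.arange(-35,46,4)))/" meas.py
python3 - <<'E'
from meas import *
f,C=meas('w6'); np.savez('w6.npz',C=C,I=f['img'])
cv2.imwrite('pics/w6c.png',cv2.resize(f['img'][60:300,60:500],(800,436))[:,:,::-1])
E
```

```text
t 13.3 tcp [  -0.4 -106.5  345.3] Fy 5.6 Fz 5.3 w 0.191 gf 20.3
tail 815 [-179.4 -154.9 -131. ]
plate 478 [ 2.4  5.1 11.7]
(array([  3,  19,   1,  25,   0,   0,   0,   0,   0, 361, 238, 142,   0,
         0,  18,  33,  20,  19,   0,   0]), array([-35, -31, -27, -23, -19, -15, -11,  -7,  -3,   1,   5,   9,  13,
        17,  21,  25,  29,  33,  37,  41,  45]))
padtop 823 [33.9 39.9 46.1]
mouldtop 4447 [45.1 64.7 92.4]
```

View pics/w6c.png

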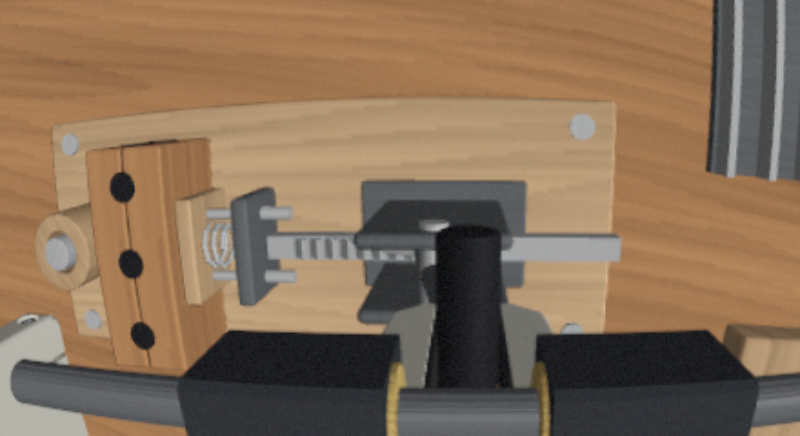

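This view shows the pad (200,245) touching the mould, the spring plate at (255,245), and the mould still well short of the sleeve at (60,250). That pull drove the bar about 7 mm, because the stroke was slightly short and the pawl lost a tooth. I'll pull a little further, return fully and pull again.

Request:
{"fn": "carry_out", "kwargs": {"steps": [[0.1,[0.5,-3,-0.5],[0,0,0]],[0.1,[0.5,-3,-0.5],[0,0,0]],[0.1,[-1,6,1.3],[0,0,0]],[0.1,[-2,12,2],[0,0,0]],[0.1,[-3,18,2.3],[0,0,0]],[0.1,[-4,23.5,2.2],[0,0,0]],[0.1,[-5,29.5,1.5],[0,0,0]],[0.1,[-6,34,0.8],[0,0,0]],[0.1,[-6.5,38.5,-0.3],[0,0,0]],[0.1,[-6.5,38.5,-0.3],[0,0,0]]]}}

```text
time_s: 14.55
position: [0.6315, -0.1136, 0.3459]
orientation: [0.001, 0.996, 0.088, 0.0]
force: [0.3, -5.8, 4.5]
width: 0.189
grip_force: 21.5
```

```bash
python3 meas.py
```

```text
t 14.6 tcp [-1.000e-01 -7.030e+01  3.459e+02] Fy -5.56 Fz 4.53 w 0.191 gf 21.5
tail 695 [-178.7 -155.8 -132.1]
plate 467 [ 3.6  6.8 12.8]
(array([  1,  24,   0,  21,   6,   0,   0,   0,   0, 237, 264, 212,  11,
         0,  14,  14,  20,  33,   0,   0]), array([-35, -31, -27, -23, -19, -15, -11,  -7,  -3,   1,   5,   9,  13,
        17,  21,  25,  29,  33,  37,  41,  45]))
padtop 871 [35.4 41.  47.3]
mouldtop 4753 [46.7 69.5 94. ]
```

Request:
{"fn": "carry_out", "kwargs": {"steps": [[0.1,[1,-6,1.3],[0,0,0]],[0.1,[2,-12,2],[0,0,0]],[0.1,[3,-18,2.3],[0,0,0]],[0.1,[4,-23.5,2.2],[0,0,0]],[0.1,[5,-29.5,1.5],[0,0,0]],[0.1,[6,-35,0.8],[0,0,0]],[0.1,[7,-41,-0.3],[0,0,0]],[0.1,[7,-41,-0.3],[0,0,0]],[0.1,[7,-41,-0.3],[0,0,0]]]}}

```text
time_s: 15.72
position: [0.6379, -0.1515, 0.3449]
orientation: [-0.003, 0.996, 0.088, -0.001]
force: [-2.6, 6.2, 5.0]
width: 0.188
grip_force: 21.0
```

```bash
python3 meas.py
```

```text
t 15.775 tcp [-3.000e-01 -1.087e+02  3.449e+02] Fy 6.44 Fz 6.73 w 0.187 gf 21.0
tail 676 [-170.9 -150.7 -130.9]
plate 483 [11.3 13.9 20.4]
(array([  2,  33,   6,  28,   2,  24,   1,   0,   0,   0,   0, 288, 250,
       177,   7,   0,  15,  21,  18,  33]), array([-35, -31, -27, -23, -19, -15, -11,  -7,  -3,   1,   5,   9,  13,
        17,  21,  25,  29,  33,  37,  41,  45]))
padtop 807 [43.3 48.7 55.2]
mouldtop 4233 [ 54.2  73.7 101.5]
```

Request:
{"fn": "carry_out", "kwargs": {"steps": [[0.1,[0.5,-2,0],[0,0,0]],[0.1,[0.5,-2,0],[0,0,0]],[0.1,[-1,6,1.3],[0,0,0]],[0.1,[-2,12,2],[0,0,0]],[0.1,[-3,18,2.3],[0,0,0]],[0.1,[-4,23.5,2.2],[0,0,0]],[0.1,[-5,29.5,1.5],[0,0,0]],[0.1,[-6,35,0.8],[0,0,0]],[0.1,[-7,41,0.3],[0,0,0]],[0.1,[-7,41,0.3],[0,0,0]],[0.1,[-6,35,1.3],[0,0,0]],[0.1,[-5,29,2],[0,0,0]],[0.1,[-4,23,2.3],[0,0,0]],[0.1,[-3,17,2.2],[0,0,0]],[0.1,[-2,11,1.5],[0,0,0]],[0.1,[-1,6,0.8],[0,0,0]],[0.1,[0,0,0],[0,0,0]],[0.1,[0,0,0],[0,0,0]]]}}

```text
time_s: 18.02
position: [0.638, -0.151, 0.3453]
orientation: [-0.004, 0.996, 0.088, -0.001]
force: [-1.6, 10.0, 7.8]
width: 0.186
grip_force: 20.5
```

```bash
python3 meas.py
```

```text
t 18.075 tcp [-1.000e-01 -1.082e+02  3.453e+02] Fy 9.26 Fz 7.21 w 0.19 gf 20.5
tail 442 [-156.3 -143.2 -130.8]
plate 291 [26.1 27.4 29.8]
(array([  5,  21,   6,  23,   4,  22,   6,  25,   5,  19,   0,   0,   0,
         0,   0, 389, 203,  95,   7,  24]), array([-35, -31, -27, -23, -19, -15, -11,  -7,  -3,   1,   5,   9,  13,
        17,  21,  25,  29,  33,  37,  41,  45]))
padtop 764 [48.5 53.8 60. ]
mouldtop 4153 [ 59.1  78.6 106.4]
```

Bar versus pad shows the spring pushed in by about 11 mm, and the mould bears on the sleeve. I'll hold briefly and check that it is steady.

Request:
{"fn": "carry_out", "kwargs": {"steps": [[0.1,[0,0,0],[0,0,0]],[0.1,[0,0,0],[0,0,0]],[0.1,[0,0,0],[0,0,0]],[0.1,[0,0,0],[0,0,0]],[0.1,[0,0,0],[0,0,0]],[0.1,[0,0,0],[0,0,0]]]}}

```text
time_s: 18.82
position: [0.638, -0.1508, 0.3453]
orientation: [-0.004, 0.996, 0.088, -0.001]
force: [-1.5, 8.6, 7.5]
width: 0.19
grip_force: 20.5
```

```bash
python3 - <<'E'
from meas import *
f,C=meas()
q=C[(np.hypot(C[...,0],C[...,1]-130)<26)&(C[...,2]>66)&(C[...,2]<72.5)]
print('sleeve top',len(q),((q.max(0)+q.min(0))/2).round(1),np.ptp(q,axis=0).round(1),np.median(q[:,2]))
cv2.imwrite('pics/w7c.png',cv2.resize(f['img'][60:300,60:500],(800,436))[:,:,::-1])
E
```

```text
t 18.875 tcp [-1.000e-01 -1.081e+02  3.453e+02] Fy 8.61 Fz 6.59 w 0.188 gf 20.5
tail 436 [-156.2 -143.3 -130.8]
plate 290 [26.  27.3 29.9]
(array([  5,  19,   4,  24,   6,  20,   7,  21,   6,  20,   0,   0,   0,
         0,   0, 384, 208,  95,  10,  18]), array([-35, -31, -27, -23, -19, -15, -11,  -7,  -3,   1,   5,   9,  13,
        17,  21,  25,  29,  33,  37,  41,  45]))
padtop 765 [48.5 53.7 60.1]
mouldtop 4155 [ 59.1  78.5 106.4]
sleeve top 632 [  0.7 134.9  69.3] [45.5 38.8  6.4] 70.54614144711546
```

View pics/w7c.png

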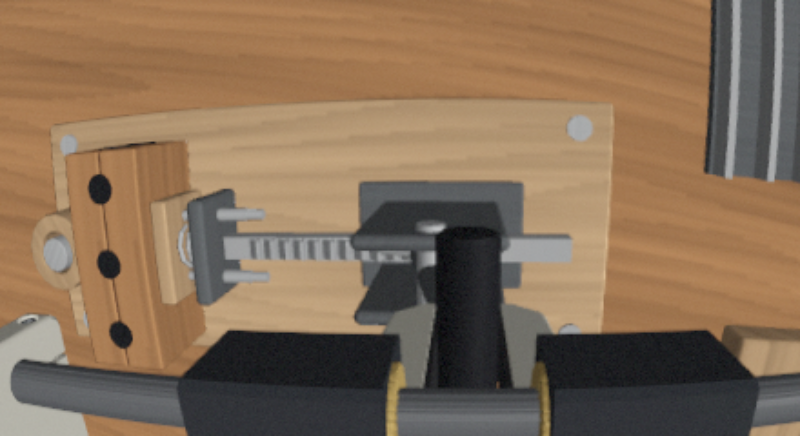

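The picture shows the mould against the sleeve at (55,250), the spring gap about half closed, and the crossbar still gripped. The readings are steady. Handing in.

```bash
python3 -c "
from station import bot
print(bot.finish_job())"
```

```text
the job is handed in; nothing more can be done
None
```

I handed the job in with the sleeve seated over the pin and the mould pressed against it. The pad's spring is pushed in about 11 mm by my camera estimate, and the fingers still grip the trigger; no verdict came back.

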